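# Rinse the glue brush in the water pot

### The job

Gluing is finished: rinse the red-handled glue brush. Lift it out of its yellow stand, dip its bristles for about a second well down into the blue water pot, holding the brush upright, then set it gently back in the same stand and let go. Keep the bristles out of the green glue pot, and leave both pots standing where they are.

Things in the scene. Friction and masses are not known exactly. Their poses are not given: they have to be found in the camera images.
- brush: Loose glue brush, 0.12 kg, round, 175 mm long, upright, bristles down in the yellow stand. Origin: bristle tip, on the long axis; z up the handle. Heights above the tip: pale bristles, 20 mm diameter, 0 to 35; steel ferrule, 19 mm, 35 to 60; black disc, 72 mm, 60 to 65; red handle, 24 mm, 65 to 175 mm. Grip the handle 110 to 150 mm above the tip, at any yaw.
- stand: Fixed upright yellow tube on a dark round foot, 96 mm wide: the brush's stand. Origin: centre of the underside, on the table; z up. Tube 58 mm outer, 48 mm inner diameter; rim 78 mm and floor 8 mm above the origin. The brush hangs with its black disc flat on the rim, its tip then 18 mm above the origin, with 14 mm of play all round.
- blue_pot: Loose blue plastic pot, 0.4 kg, open on top; its water is not shown, it looks empty. Origin: centre of the underside; z up. 75 mm high, 94 mm inner and 100 mm outer diameter at the rim, 84 mm at the foot, walls 3 mm, floor 4 mm. A dip takes the bristle tip 20 mm or more below the rim; beyond 55 mm the brush's disc may meet the rim.
- green_pot: Loose green plastic glue pot, looks empty: same shape, size, mass and origin as the blue pot. Not to be used or moved. Stand, blue pot, green pot and a closed screw jar (76 mm diameter, 85 mm high) stand in a row across the table in any order; nothing near them is taller, save the brush itself.
Mind the look-alikes: they are no part of the job. What is meant by the brush is not orange, purple or turquoise, and is the larger of those in its own colour.

How it is judged (in metres and radians):
On the way:
1. the brush, held upright in the gripper, has its bristle tip at least 20 mm below the rim of the blue pot, inside it, for 0.3 s (horizontal distance between brush and blue_pot below 0.04 m and z of brush in the frame of blue_pot below 0.055 m and angle between brush's own z axis and vertical below 0.35 rad and contact force between the fingers and brush above 0.5 N), for 0.3 s.
At the end, for the whole second after the job is handed in: The brush is back in the yellow stand, bristles down: tip within 20 mm sideways of the stand's axis and 12 to 24 mm above the stand's origin (disc on the rim), upright within about 10 degrees, at rest and released; both pots upright (within about 10 degrees) and within 20 mm of where they stood (horizontal distance between brush and stand below 0.02 m and z of brush in the frame of stand between 0.012 and 0.024 m and angle between each of brush, blue_pot, green_pot's own z axis and vertical below 0.17 rad and linear speed of brush below 0.02 m/s and contact force between the fingers and brush below 0.1 N and distance of each of blue_pot, green_pot from where it was at the start of the episode below 0.02 m); the robot touches nothing.
It fails at once if a pot is moved by more than 20 mm or tipped by more than 15 degrees ((distance of blue_pot from where it was at the start of the episode above 0.02 m or angle between blue_pot's own z axis and vertical above 0.26 rad) or (distance of green_pot from where it was at the start of the episode above 0.02 m or angle between green_pot's own z axis and vertical above 0.26 rad)).
It fails at once if the bristle tip goes down into the green pot (horizontal distance between brush and green_pot below 0.045 m and z of brush in the frame of green_pot below 0.072 m).
It fails at once if the brush is dropped: it moves faster than 0.5 m/s (a fall of about 13 mm) while the gripper does not hold it (contact force between the fingers and brush below 0.05 N and linear speed of brush above 0.5 m/s).
It also fails if it takes over 54 s, if anything falls off the work surface, if the arm or the gripper's body presses on something with over 40 N, if the wrist force passes 120 N, or if a joint passes its speed limit or range.

### The arm

A 6-joint arm with a two-finger parallel gripper is mounted at the origin on the work surface. World frame = base frame: x ahead of the robot, y to its left, z up, the work surface at z = 0. Lengths are in m, angles in degrees, forces in N, time in s.
With the tool pointing down it reaches from about 0.4 to 0.825 m from the base axis. Payload 7 kg.
Tool frame: the origin (TCP) lies between the finger pads; the fingertips stand ctrl.nose_length ahead of it and the grasp point (between the pads) lies 2 mm behind it (ctrl.nose_length is the distance from the TCP to the fingertips, in m); z points along the fingers, y is the line along which they close (so a half turn about z gives the same grasp; the last joint's range is limited). The gripper opens to 88 mm and grips with 3 to 60 N. Pads are 19 mm wide; open, the fingers measure 130 mm over their backs; the gripper's body (78 mm by 193 mm) begins 47 mm behind the grasp point.
Start: joints at [-56.316, 20.546, 0.682, 0, -70.136, -16.507], TCP at [0.199, -0.645, 0.244] pointing down, gripper open.
Joint ranges: [-176.03, 176.03], [-82.01, 121.73], [-58.28, 71.71], [-173.87, 95.51], [-174.79, -0.11], [-173.66, 173.66]. Speed limits (degrees/s): [136.94, 136.94, 172.46, 180, 180, 180].

### API

Orientations are given as [roll, pitch, yaw] about the fixed x, y, z axes, in that order (R = Rz(yaw) Ry(pitch) Rx(roll)).
In Python, from plant import ctrl gives the robot as it stands.
- The arm moves only by the tool apply_moves, never from a script. Its argument "commands" is a list of rows, each a list of 3 entries, a list of its own where there are three numbers: the shift along the world's x, y, z in cm, then the turn about the world's z in rad, then the closure, from 0 (fully open) to 1 (shut). In form: [[[x, y, z], turn, jaw], ...]. A call has 1 to 20 rows; each row is the pose to reach, as a shift and turn from the pose commanded when the call began; what a row does not reach only later rows make up. A row lasts 1/12 s, in which the tool goes at most 41.7 mm and 7.16 degrees, less where a joint would pass 70% of its speed; a pose out of reach is approached as far as the arm can. A call with a gripper value outside its range is refused whole. The fingers move at their own pace and stop on an object; the grip force is fixed at half the most. Time passes only in rows, so rows that repeat a pose let the fingers close. It gives the time, the measured TCP pose, the force, the opening and the grip force at its end, in the units of the state.
- ctrl.get_obs(): the state, without advancing time (a new reading comes with each control period).
- ctrl.snapshot(name): name is "scene" or "top" or "wrist"; returns a dict with "img" (400x640x3 uint8, red, green, blue), "fx", "fy", "cx", "cy" (pixels), "dist_coeffs" ([k1, k2, p1, p2, k3] as OpenCV has them; the pictures are not rectified), "T" (4x4, takes a point from camera to world coordinates). Camera axes: x right, y up, looking along -z (the intrinsics and any distortion apply to the point x, -y, -z); pixel columns grow to the right and rows downward; lengths in m; the calibration is good to about 2 mm. A picture is of the moment at which its call begins. There is no depth.
- ctrl.close_job(): hands the job in; it is judged then, once.
Trained networks look in a picture, given as the dict that the camera call returned (one of the last four; its "shot" number tells which), for a name from the list of things; names that differ only in an ending like _2 or _b are one class to them, and where a whole thing is asked for, a point or a joint stands for the part that bears it (a point fixed in the world has none). Each returns a list of dicts, best first, with "score" (0 to 1); they miss things now and then, are a little off and sometimes report something else, mostly with a low value. They report only what shows in the picture. A call takes as long as a camera call. They do not tell look-alikes from the thing itself.
- ctrl.search_frame(picture, target): "at" ([column, row] in pixels, amid what is visible of it).
- ctrl.spot_point(picture, target): "at" ([column, row] in pixels: a listed point, or the origin of a listed thing).
The state is a dict: "clock": time; "joint_pos": joint angles; "qvel": joint speeds; "tau": joint torques, N m; "tool_pos": TCP position; "orientation": TCP orientation; "force": force on the tool from outside, world axes, zero at the start; "moment": the same for the moment, N m; "opening": finger opening in m; "gripper_force": force on a finger pad.
Only numpy, scipy, OpenCV 4.12 (cv2) and the standard library are available. Lean on these libraries where they do the work, as an engineer would, in place of code of your own. Each camera call takes 0.05 s, during which the arm holds its last target. There are 200 camera calls.

## Working session

There is one attempt and no reset: what is moved stays moved. The work goes in short steps, Python scripts to look and compute and a tool call to move; the robot and the scene stay as the last step left them, time stands still between calls to the robot, and variables do not carry over. Pictures are saved under pics/ and viewed, at most 10 in all, crops included, and the job is handed in when it is done.

Besides the shell and the picture viewer there is one more tool, called as name([rows], argument=value, ...), one row to a line, values as JSON. apply_moves: Moves the arm, as the interface text tells. Its arguments: {"type":"object","properties":{"commands":{"type":"array"}},"required":["commands"]}

```bash
mkdir -p pics
cat > h.py <<'E'
import numpy as np, cv2
from plant import ctrl
def ray(p,uv):
    K=np.array([[p["fx"],0,p["cx"]],[0,p["fy"],p["cy"]],[0,0,1.]])
    q=cv2.undistortPoints(np.array([[uv]],float),K,np.array(p["dist_coeffs"],float))[0,0]
    T=np.array(p["T"]); d=T[:3,:3]@np.array([q[0],-q[1],-1.]); return T[:3,3],d
def atz(p,uv,z):
    o,d=ray(p,uv); return o+d*(z-o[2])/d[2]
def save(p,n): cv2.imwrite(f"pics/{n}.png",p["img"][:,:,::-1])
E
python3 - <<'E'
from h import *
print(ctrl.nose_length,ctrl.get_obs())
for c in("scene","top"):
    p=ctrl.snapshot(c);save(p,c+"1")
    print(c,np.round(p["T"],3).tolist())
    for t in("brush","stand","blue_pot","green_pot"):
        for f in (ctrl.search_frame,ctrl.spot_point):
            for r in f(p,t): print(t,f.__name__,np.round(r["at"],1),round(r["score"],2),np.round(atz(p,r["at"],0.018 if t=="brush" else 0),3))
E
```

```text
0.017 {'clock': 0.0, 'joint_pos': array([-5.63156012e+01,  2.05916772e+01,  6.33337711e-01, -1.87982907e-02,
       -7.01361557e+01, -1.65074363e+01]), 'qvel': array([-0.07537789,  0.00656645,  0.0676833 ,  0.0190263 , -0.07538867,
       -0.01320482]), 'tau': array([-5.91532680e-04, -5.82718420e+01,  2.93066293e+01,  6.99752122e+00,
        6.91661640e-03, -1.28777151e-04]), 'tool_pos': array([ 0.19918067, -0.64445787,  0.24262078]), 'orientation': array([ 1.79904378e+02, -9.90910120e-03, -1.62829431e+02]), 'force': array([ 0.80055495,  0.03049807, -0.01509697]), 'moment': array([ 0.02623105, -0.03191343, -0.03427659]), 'gripper_force': 0.0, 'opening': 0.08746362935697574}
scene [[-0.096, -0.555, 0.826, 1.282], [0.995, -0.047, 0.084, 0.08], [-0.007, 0.83, 0.557, 0.584], [0.0, 0.0, 0.0, 1.0]]
brush call [226.6 230. ] 0.89 [ 0.57  -0.194  0.018]
brush call [308.7 163.5] 0.84 [ 0.271 -0.056  0.018]
brush call [285.1 166.9] 0.72 [ 0.294 -0.115  0.018]
brush call [275.6 214.5] 0.71 [ 0.506 -0.101  0.018]
brush call [243.2 165.2] 0.63 [ 0.294 -0.226  0.018]
brush call [308.7 187.4] 0.93 [
[... 887 characters left out ...]
]
brush call [370.1 161. ] 0.97 [ 0.583 -0.072  0.018]
brush call [411.  135.3] 0.94 [ 0.638 -0.161  0.018]
brush call [437.4 270.9] 0.76 [ 0.353 -0.204  0.018]
brush call [357.4 275. ] 0.75 [ 0.347 -0.041  0.018]
brush call [371.5 212.3] 0.66 [ 0.475 -0.073  0.018]
stand call [360.5 213.6] 0.86 [ 0.474 -0.051  0.   ]
stand call [379.3 208.9] 0.26 [ 0.484 -0.091  0.   ]
stand call [372.9 209.2] 0.66 [ 0.483 -0.078  0.   ]
blue_pot call [453.5 183.8] 0.7 [ 0.536 -0.251  0.   ]
blue_pot call [447.  189.3] 0.73 [ 0.524 -0.237  0.   ]
green_pot call [209.2 165.4] 0.6 [0.582 0.274 0.   ]
green_pot call [217.3 170.2] 0.62 [0.571 0.256 0.   ]
green_pot call [373.4 209.7] 0.34 [ 0.482 -0.079  0.   ]
```

View pics/scene1.png

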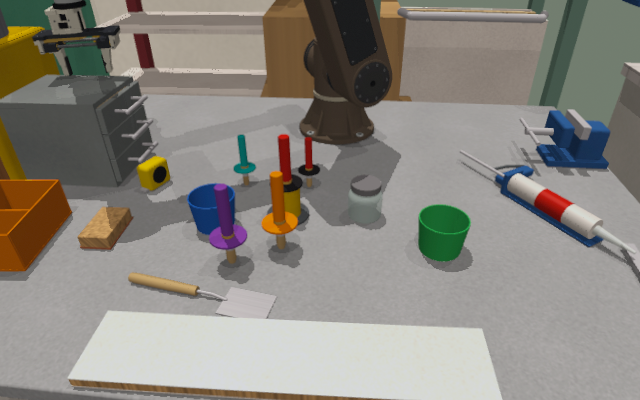

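View pics/top1.png

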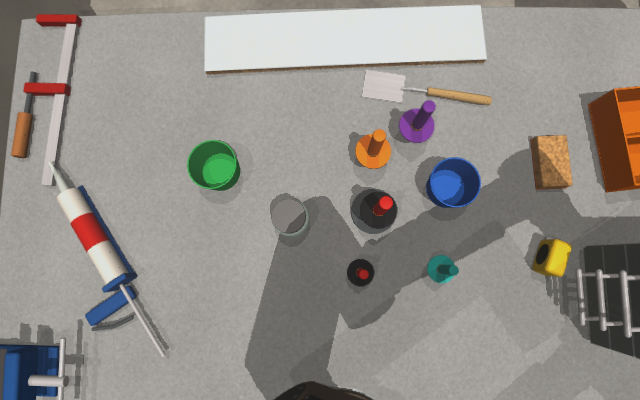

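The scene view shows the large red brush in its yellow stand, with the handle top at about (284,137). The orange brush is at (278,175) and the purple one at (222,190). The blue pot is at (212,209), the green pot at (442,232), and a small red look-alike at (308,150). In the top view the brush disc is at (374,210) with its handle top at (386,204), the blue rim is at (454,183), and the green rim is at (213,165).

Run:
```python
from h import *
P={c:ctrl.snapshot(c) for c in("scene","top")}
def blob(p,lo,hi,roi):
    x0,y0,x1,y1=roi; h=cv2.cvtColor(p["img"][y0:y1,x0:x1],cv2.COLOR_RGB2HSV)
    m=cv2.inRange(h,lo,hi)
    n,l,s,c=cv2.connectedComponentsWithStats(m); i=1+np.argmax(s[1:,4])
    pts=np.argwhere(l==i)[:,::-1]+[x0,y0]
    return pts.astype(np.float32)
def tri(a,b):
    (o1,d1),(o2,d2)=ray(P["scene"],a),ray(P["top"],b)
    A=np.c_[d1,-d2]; t=np.linalg.lstsq(A,o2-o1,rcond=None)[0]
    return (o1+d1*t[0]+o2+d2*t[1])/2, np.linalg.norm(A@t-(o2-o1))
# pots rims: fit ellipse of outline in top
for n,lo,hi,roi in(("blue",(100,120,40),(125,255,255),(415,145,495,220)),("green",(55,120,40),(85,255,255),(175,130,250,200))):
    pts=blob(P["top"],lo,hi,roi); e=cv2.fitEllipse(cv2.convexHull(pts)); print(n,e,atz(P["top"],e[0],.07))
pts=blob(P["top"],(0,0,0),(179,255,75),(345,180,405,240)); print("disc",cv2.fitEllipse(cv2.convexHull(pts)),pts.min(0),pts.max(0))
for n,lo,hi,rs,rt in(("red",(0,180,90),(5,255,255),(265,125,297,185),(345,180,405,240)),("orange",(8,150,90),(22,255,255),(262,165,300,240),(350,125,400,170)),("purple",(130,80,50),(160,255,255),(205,178,250,250),(395,95,440,145))):
    s=blob(P["scene"],lo,hi,rs); t=blob(P["top"],lo,hi,rt)
    print(n,s.min(0),s.max(0),t.min(0),t.max(0),t.mean(0))
    top=s[s[:,1]<s[:,1].min()+5]; a=[top[:,0].mean(),s[:,1].min()+2]
    print(a)
    if n=="red": print(tri(a,t.mean(0)),"z=.193:",atz(P["top"],t.mean(0),.193),atz(P["scene"],a,.193))
print(tri([276.5,175],[379,134]),tri([221,187.5],[429,105]))
cr=P["top"]["img"][90:250,330:500,::-1]; cr2=P["scene"]["img"][120:280,180:350,::-1]
cv2.imwrite("pics/c1.png",cv2.resize(np.hstack([cr,cr2]),None,fx=2.3,fy=2.3,interpolation=cv2.INTER_CUBIC))
```

```text
blue ((453.28814697265625, 183.18417358398438), (50.476409912109375, 54.384521484375), 64.6207275390625) [ 0.5252376  -0.22982465  0.07      ]
green ((213.21218872070312, 165.3295135498047), (48.76149368286133, 53.30061721801758), 122.2489013671875) [0.56651002 0.24555326 0.07      ]
disc ((374.3395690917969, 208.31170654296875), (37.82103729248047, 45.99492263793945), 111.8606185913086) [351. 189.] [396. 228.]
red [279. 135.] [290. 181.] [379. 196.] [392. 214.] [385.26874 203.11874]
[np.float32(283.5), np.float32(137.0)]
(array([ 0.4720497 , -0.07904162,  0.19018452]), np.float64(0.0006381095119700051)) z=.193: [ 0.47165167 -0.07834656  0.193     ] [ 0.47778237 -0.07823263  0.193     ]
orange [262. 171.] [297. 234.] [356. 129.] [390. 168.] [373.2247  149.61479]
[np.float32(276.23215), np.float32(173.0)]
purple [209. 184.] [246. 249.] [399. 101.] [435. 142.] [417.75958 122.95115]
[np.float32(220.1695), np.float32(186.0)]
(array([ 0.59580809, -0.07291942,  0.17329991]), np.float64(0.001304590191920062)) (array([ 0.64751484, -0.16237494,  0.17407804]), np.float64(0.0017995559346095028))
```

View pics/c1.png

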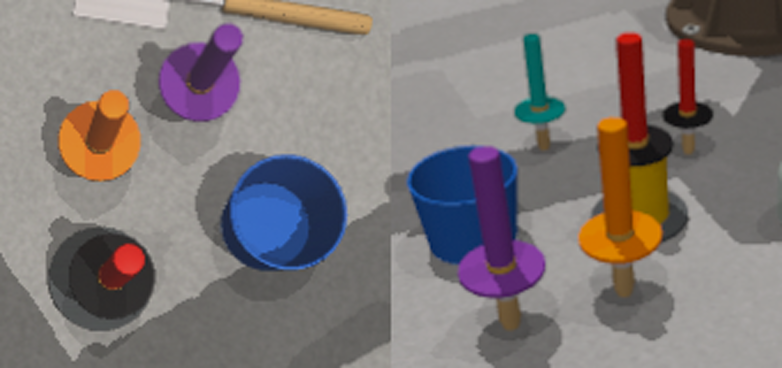

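apply_moves([
  [[27.5,56.5,2.5],-0.3,0],
  [[27.5,56.5,2.5],-0.3,0],
  [[27.5,56.5,2.5],-0.3,0],
  [[27.5,56.5,2.5],-0.3,0],
  [[27.5,56.5,2.5],-0.3,0],
  [[27.5,56.5,2.5],-0.3,0],
  [[27.5,56.5,2.5],-0.3,0],
  [[27.5,56.5,2.5],-0.3,0],
  [[27.5,56.5,2.5],-0.3,0],
  [[27.5,56.5,2.5],-0.3,0],
  [[27.5,56.5,2.5],-0.3,0],
  [[27.5,56.5,2.5],-0.3,0],
  [[27.5,56.5,2.5],-0.3,0],
  [[27.5,56.5,2.5],-0.3,0],
  [[27.5,56.5,2.5],-0.3,0],
  [[27.5,56.5,2.5],-0.3,0],
  [[27.5,56.5,2.5],-0.3,0],
  [[27.5,56.5,2.5],-0.3,0],
  [[27.5,56.5,2.5],-0.3,0],
])

```text
clock: 2.58
tool_pos: [0.4738, -0.0805, 0.2685]
orientation: [-180.0, -0.0, 180.0]
force: [-0.1, -0.2, -0.5]
opening: 0.0877
gripper_force: 0.0
```

Run:
```python
from h import *
o=ctrl.get_obs();print({k:np.round(o[k],3) for k in("clock","tool_pos","orientation","joint_pos","force")})
p=ctrl.snapshot("wrist");save(p,"w1");print(np.round(p["T"],3).tolist(),p["fx"])
for t in("brush","stand"):
    for r in ctrl.spot_point(p,t):print(t,r,atz(p,r["at"],0.018 if t=="brush" else 0))
h=cv2.cvtColor(p["img"],cv2.COLOR_RGB2HSV);m=cv2.inRange(h,(0,180,60),(5,255,255));n,l,s,c=cv2.connectedComponentsWithStats(m)
for i in range(1,n):
    if s[i,4]>80: print(s[i],c[i],atz(p,c[i],.193))
```

```text
{'clock': np.float64(2.583), 'tool_pos': array([ 0.474, -0.081,  0.269]), 'orientation': array([-1.79996e+02, -1.60000e-02,  1.79960e+02]), 'joint_pos': array([  13.875,    0.935,  -20.68 ,   -0.   ,  -68.402, -103.915]), 'force': array([-0.102, -0.16 , -0.465])}
[[0.001, -0.969, -0.246, 0.407], [1.0, 0.001, -0.0, -0.08], [0.0, -0.246, 0.969, 0.409], [0.0, 0.0, 0.0, 1.0]] 277.78211368913725
brush {'at': [271.7, 278.7], 'score': 0.79} [ 0.63907467 -0.15876028  0.018     ]
brush {'at': [324.6, 175.0], 'score': 0.78} [ 0.47398089 -0.0756975   0.018     ]
brush {'at': [347.5, 84.8], 'score': 0.73} [ 0.35296725 -0.04556747  0.018     ]
brush {'at': [235.3, 88.7], 'score': 0.66} [ 0.3572623 -0.1949205  0.018    ]
[346  58  23  29 406] [357.39655172  70.86945813] [ 0.36776467 -0.05411696  0.193     ]
[310 175  29  46 940] [323.73510638 198.90212766] [ 0.46361423 -0.07841347  0.193     ]
```

View pics/w1.png

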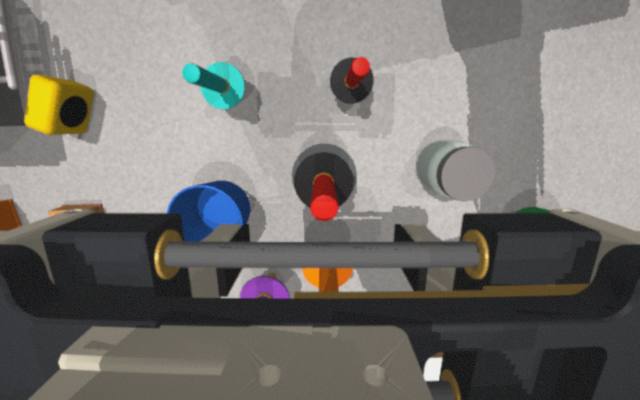

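The brush handle top shows at (324,208) in the wrist view, which puts it at about x 0.472, y -0.078. The fingers straddle it, so I'll descend and grip.

apply_moves([
  [[-0.1,0.2,-2],0,0],
  [[-0.1,0.2,-4.5],0,0],
  [[-0.1,0.2,-7],0,0],
  [[-0.1,0.2,-9],0,0],
  [[-0.1,0.2,-10.5],0,0],
  [[-0.1,0.2,-11.5],0,0],
  [[-0.1,0.2,-11.5],0,0],
  [[-0.1,0.2,-11.5],0,0],
  [[-0.1,0.2,-11.5],0,0.3],
  [[-0.1,0.2,-11.5],0,0.5],
  [[-0.1,0.2,-11.5],0,0.6],
  [[-0.1,0.2,-11.5],0,0.7],
  [[-0.1,0.2,-11.5],0,0.8],
  [[-0.1,0.2,-11.5],0,1],
  [[-0.1,0.2,-11.5],0,1],
  [[-0.1,0.2,-11.5],0,1],
  [[-0.1,0.2,-11.5],0,1],
  [[-0.1,0.2,-11.5],0,1],
])

```text
clock: 4.23
tool_pos: [0.4733, -0.0779, 0.1535]
orientation: [-180.0, -0.0, 180.0]
force: [-0.7, 0.9, 0.4]
opening: 0.0266
gripper_force: 0.0
```

Still closing. I'll hold, then lift.

apply_moves([
  [[0,0,0],0,1],
  [[0,0,0],0,1],
  [[0,0,0],0,1],
  [[0,0,0],0,1],
  [[0,0,0],0,1],
  [[0,0,0],0,1],
])

```text
clock: 4.73
tool_pos: [0.4732, -0.0779, 0.1535]
orientation: [-180.0, -0.0, 180.0]
force: [-0.0, 0.3, -0.9]
opening: 0.0233
gripper_force: 30.0
```

apply_moves([
  [[0,0,0.5],0,1],
  [[0,0,1.5],0,1],
  [[0,0,3],0,1],
  [[0,0,4.5],0,1],
  [[0,0,6],0,1],
  [[0,0,7.5],0,1],
  [[0,0,9],0,1],
  [[0,0,10],0,1],
  [[0,0,10.5],0,1],
  [[0,0,10.5],0,1],
  [[0,0,10.5],0,1],
])

```text
clock: 5.65
tool_pos: [0.4731, -0.0778, 0.2583]
orientation: [180.0, -0.0, 180.0]
force: [0.2, 0.2, -1.7]
opening: 0.0236
gripper_force: 30.0
```

Run:
```python
from h import *
p=ctrl.snapshot("scene");q=ctrl.snapshot("top")
for t in("brush","stand"):
    for P in(p,q):
        print(t,[(np.round(r["at"]),round(r["score"],2),np.round(atz(P,r["at"],0.12 if t=="brush" else 0),3)) for r in ctrl.spot_point(P,t)])
a=cv2.resize(p["img"][60:280,170:360],None,fx=2,fy=2);b=cv2.resize(q["img"][90:310,320:510],None,fx=2,fy=2)
cv2.imwrite("pics/l1.png",np.hstack([a,b])[:,:,::-1])
```

```text
brush [(array([309., 185.]), 0.94, array([ 0.542, -0.02 ,  0.12 ])), (array([285., 166.]), 0.87, array([ 0.47 , -0.081,  0.12 ])), (array([246., 186.]), 0.81, array([ 0.554, -0.145,  0.12 ])), (array([282., 248.]), 0.77, array([ 0.738, -0.041,  0.12 ])), (array([234., 261.]), 0.73, array([ 0.775, -0.111,  0.12 ])), (array([217., 223.]), 0.65, array([ 0.68 , -0.166,  0.12 ]))]
brush [(array([357., 273.]), 0.78, array([ 0.355, -0.035,  0.12 ])), (array([433., 268.]), 0.76, array([ 0.362, -0.17 ,  0.12 ])), (array([381., 207.]), 0.66, array([ 0.474, -0.081,  0.12 ]))]
stand [(array([289., 215.]), 0.56, array([ 0.481, -0.077,  0.   ]))]
stand [(array([373., 210.]), 0.69, array([ 0.482, -0.077,  0.   ]))]
```

View pics/l1.png

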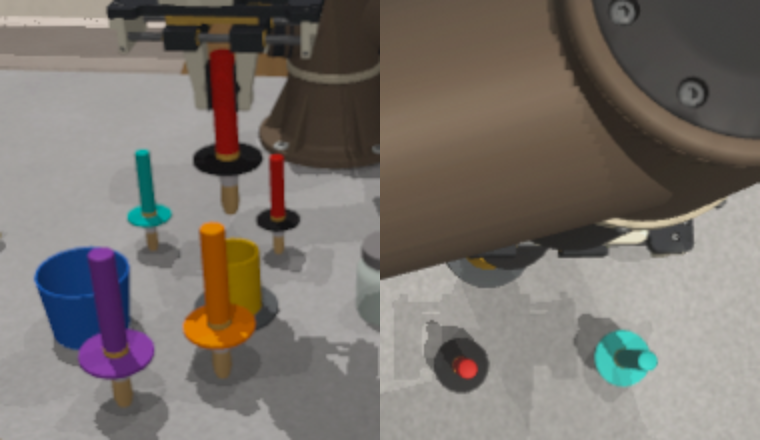

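The scene view shows the brush held upright at crop (228,150), with its tip above the empty stand at crop (240,270). Next I'll move over the blue pot and dip.

apply_moves([
  [[0.7,-2,0],0,1],
  [[1.5,-4.5,0],0,1],
  [[2.3,-7.5,0],0,1],
  [[3.2,-10.5,0],0,1],
  [[4,-13,0],0,1],
  [[4.7,-14.8,0],0,1],
  [[5,-15.6,0],0,1],
  [[5,-15.6,0],0,1],
  [[5,-15.6,0],0,1],
  [[5,-15.6,0],0,1],
])

```text
clock: 6.78
tool_pos: [0.523, -0.2332, 0.2584]
orientation: [180.0, -0.0, -180.0]
force: [-0.7, -0.2, -0.6]
opening: 0.0232
gripper_force: 30.0
```

Run:
```python
from h import *
p=ctrl.snapshot("scene");q=ctrl.snapshot("wrist")
for t in("brush","blue_pot"):
    for P in(p,q):
        print(t,[(np.round(r["at"]),round(r["score"],2),np.round(atz(P,r["at"],0.123 if t=="brush" else 0),3)) for r in ctrl.spot_point(P,t)])
a=cv2.resize(p["img"][80:260,130:330],None,fx=2,fy=2);b=cv2.resize(q["img"][40:220,220:420],None,fx=2,fy=2)
cv2.imwrite("pics/d1.png",np.hstack([a,b])[:,:,::-1])
```

```text
brush [(array([236., 262.]), 0.98, array([ 0.779, -0.106,  0.123])), (array([310., 187.]), 0.82, array([ 0.553, -0.016,  0.123])), (array([206., 174.]), 0.8, array([ 0.522, -0.238,  0.123])), (array([247., 184.]), 0.79, array([ 0.551, -0.144,  0.123])), (array([279., 246.]), 0.77, array([ 0.737, -0.046,  0.123]))]
brush [(array([424., 221.]), 0.94, array([ 0.553, -0.125,  0.123])), (array([343.,  49.]), 0.69, array([ 0.387, -0.213,  0.123])), (array([323., 194.]), 0.62, array([ 0.523, -0.231,  0.123])), (array([460.,  47.]), 0.59, array([ 0.384, -0.105,  0.123]))]
blue_pot [(array([216., 225.]), 0.62, array([ 0.531, -0.23 ,  0.   ]))]
blue_pot [(array([323., 177.]), 0.85, array([ 0.527, -0.23 ,  0.   ]))]
```

View pics/d1.png

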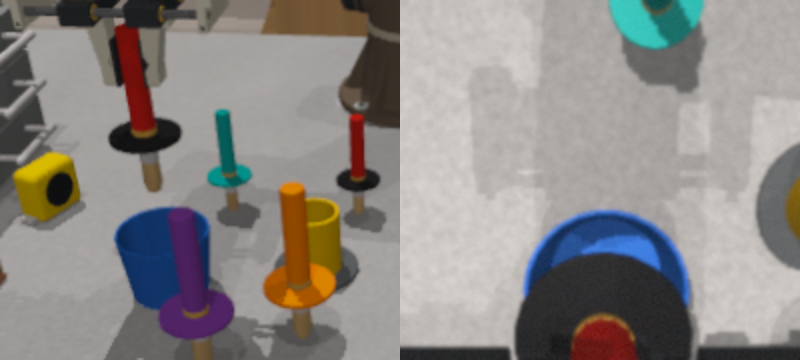

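The brush is centred over the blue pot, within about 4 mm. I'll dip it now.

apply_moves([
  [[0.3,0.3,-1],0,1],
  [[0.3,0.3,-3],0,1],
  [[0.3,0.3,-5],0,1],
  [[0.3,0.3,-7],0,1],
  [[0.3,0.3,-8.2],0,1],
  [[0.3,0.3,-8.8],0,1],
  [[0.3,0.3,-8.8],0,1],
  [[0.3,0.3,-8.8],0,1],
  [[0.3,0.3,-8.8],0,1],
  [[0.3,0.3,-8.8],0,1],
  [[0.3,0.3,-8.8],0,1],
  [[0.3,0.3,-8.8],0,1],
  [[0.3,0.3,-8.8],0,1],
  [[0.3,0.3,-8.8],0,1],
  [[0.3,0.3,-8.8],0,1],
  [[0.3,0.3,-8.8],0,1],
  [[0.3,0.3,-8.8],0,1],
  [[0.3,0.3,-8.8],0,1],
  [[0.3,0.3,-8.8],0,1],
  [[0.3,0.3,-8.8],0,1],
])

```text
clock: 8.75
tool_pos: [0.5263, -0.2309, 0.1705]
orientation: [180.0, -0.0, 180.0]
force: [0.2, 1.3, -0.9]
opening: 0.0234
gripper_force: 30.0
```

Run:
```python
from h import *
p=ctrl.snapshot("scene")
cv2.imwrite("pics/d2.png",cv2.resize(p["img"][80:260,130:330],None,fx=2,fy=2)[:,:,::-1])
```

```text
(no output)
```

View pics/d2.png

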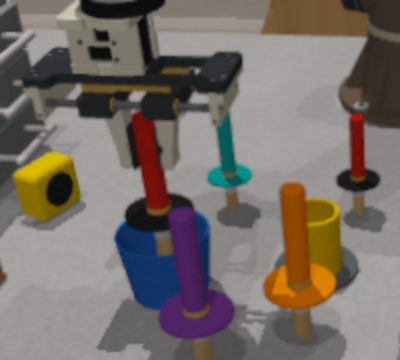

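The bristles are inside the blue pot with the disc above its rim, at crop (160,210). I'll lift and carry the brush back over the stand.

apply_moves([
  [[0,0,1],0,1],
  [[0,0,3],0,1],
  [[0,0,5.5],0,1],
  [[0,0,7.5],0,1],
  [[0,0,8.8],0,1],
  [[0,0,8.8],0,1],
  [[-0.5,2,8.8],0,1],
  [[-1.5,5,8.8],0,1],
  [[-2.5,8,8.8],0,1],
  [[-3.5,11,8.8],0,1],
  [[-4.3,13.5,8.8],0,1],
  [[-4.7,14.8,8.8],0,1],
  [[-4.8,15.3,8.8],0,1],
  [[-4.8,15.3,8.8],0,1],
  [[-4.8,15.3,8.8],0,1],
  [[-4.8,15.3,8.8],0,1],
])

```text
clock: 10.13
tool_pos: [0.4785, -0.0785, 0.2584]
orientation: [-180.0, -0.0, 180.0]
force: [0.1, -0.4, -0.3]
opening: 0.0235
gripper_force: 30.0
```

Run:
```python
from h import *
p=ctrl.snapshot("scene");q=ctrl.snapshot("wrist")
for t in("brush","stand"):
    for P in(p,q):
        print(t,[(np.round(r["at"]),round(r["score"],2),np.round(atz(P,r["at"],0.123 if t=="brush" else 0),3)) for r in ctrl.spot_point(P,t)])
a=cv2.resize(p["img"][80:260,190:390],None,fx=2,fy=2);b=cv2.resize(q["img"][40:220,220:420],None,fx=2,fy=2)
cv2.imwrite("pics/s1.png",np.hstack([a,b])[:,:,::-1])
```

```text
brush [(array([281., 247.]), 0.87, array([ 0.738, -0.043,  0.123])), (array([282., 166.]), 0.78, array([ 0.474, -0.086,  0.123])), (array([311., 184.]), 0.77, array([ 0.539, -0.016,  0.123])), (array([246., 184.]), 0.75, array([ 0.554, -0.144,  0.123])), (array([232., 260.]), 0.59, array([ 0.776, -0.114,  0.123]))]
brush [(array([344.,  79.]), 0.96, array([ 0.369, -0.057,  0.123])), (array([322., 195.]), 0.95, array([ 0.48 , -0.077,  0.123])), (array([231.,  84.]), 0.6, array([ 0.372, -0.163,  0.123]))]
stand [(array([290., 217.]), 0.96, array([ 0.488, -0.073,  0.   ])), (array([215., 225.]), 0.4, array([ 0.531, -0.234,  0.   ]))]
stand [(array([318., 172.]), 0.84, array([ 0.476, -0.083,  0.   ])), (array([223., 205.]), 0.16, array([ 0.526, -0.226,  0.   ]))]
```

View pics/s1.png

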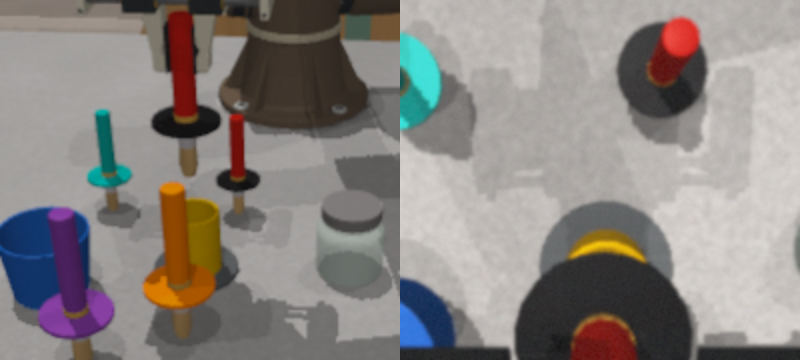

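The brush is over the stand, with the tip at (0.479,-0.079) and the stand axis at about (0.481,-0.078). I'll lower it gently.

apply_moves([
  [[0.2,0.1,-1],0,1],
  [[0.2,0.1,-3],0,1],
  [[0.2,0.1,-5],0,1],
  [[0.2,0.1,-7],0,1],
  [[0.2,0.1,-8.5],0,1],
  [[0.2,0.1,-9.4],0,1],
  [[0.2,0.1,-10],0,1],
  [[0.2,0.1,-10.2],0,1],
  [[0.2,0.1,-10.3],0,1],
  [[0.2,0.1,-10.4],0,1],
  [[0.2,0.1,-10.4],0,1],
  [[0.2,0.1,-10.4],0,1],
  [[0.2,0.1,-10.4],0,1],
])

```text
clock: 11.52
tool_pos: [0.4806, -0.0768, 0.1551]
orientation: [180.0, 0.1, 180.0]
force: [-0.9, -0.1, -0.3]
opening: 0.0236
gripper_force: 30.0
```

apply_moves([
  [[0,0,-0.05],0,1],
  [[0,0,-0.1],0,1],
  [[0,0,-0.15],0,1],
  [[0,0,-0.15],0,1],
  [[0,0,-0.15],0,1],
])

```text
clock: 11.93
tool_pos: [0.4805, -0.0769, 0.1534]
orientation: [-180.0, 0.0, 180.0]
force: [-0.6, -0.2, 3.5]
opening: 0.0237
gripper_force: 30.0
```

The force reads 3.5 N upward, so the disc is on the rim. I'll release and rise.

apply_moves([
  [[0,0,0],0,0.65],
  [[0,0,0],0,0.6],
  [[0,0,0],0,0.5],
  [[0,0,0],0,0.3],
  [[0,0,0],0,0],
  [[0,0,0],0,0],
  [[0,0,0],0,0],
  [[0,0,0],0,0],
  [[0,0,0],0,0],
  [[0,0,0],0,0],
  [[0,0,0],0,0],
  [[0,0,0],0,0],
])

```text
clock: 12.93
tool_pos: [0.4803, -0.0769, 0.1531]
orientation: [180.0, 0.0, 180.0]
force: [-0.3, -0.1, 0.2]
opening: 0.0871
gripper_force: 0.0
```

apply_moves([
  [[0,0,1],0,0],
  [[0,0,2.5],0,0],
  [[0,0,4.5],0,0],
  [[0,0,7],0,0],
  [[0,0,9.5],0,0],
  [[0,0,12],0,0],
  [[0,0,13],0,0],
  [[0,0,13],0,0],
  [[0,0,13],0,0],
  [[0,0,13],0,0],
  [[0,0,13],0,0],
  [[0,0,13],0,0],
])

```text
clock: 13.93
tool_pos: [0.4799, -0.0769, 0.2821]
orientation: [-180.0, -0.1, 180.0]
force: [0.1, 0.7, 0.1]
opening: 0.0876
gripper_force: 0.0
```

Run:
```python
from h import *
p=ctrl.snapshot("scene");q=ctrl.snapshot("wrist")
a=cv2.resize(p["img"][80:260,190:390],None,fx=2,fy=2);b=cv2.resize(q["img"][40:220,220:420],None,fx=2,fy=2)
cv2.imwrite("pics/e1.png",np.hstack([a,b])[:,:,::-1])
```

```text
(no output)
```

View pics/e1.png

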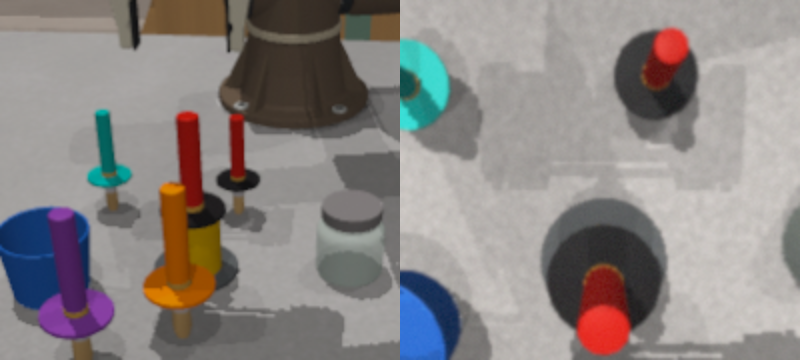

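The brush is back upright in the yellow stand with its disc on the rim, at crop (200,210). The gripper is clear of it, so I'll hand in.

```bash
python3 -c "
from plant import ctrl
print(ctrl.close_job())"
```

```text
the job is handed in; nothing more can be done
None
```

The red brush was dipped about 40 mm below the blue pot's rim for over a second, then set back upright in its yellow stand and released; the job is handed in at about 14 s of the 54 s allowed, though no verdict came back.

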